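# Bolt the sample box shut against its safety bar

### The job

Bolt the sample box shut: with one fingertip press the red spring bar all the way down, and keep it down while the other fingertip pushes the yellow tab until the bolt is fully home in its keeper; only then let the bar spring up to lock it, and draw clear. Nothing is to be gripped or lifted, and the vials, cup and bottle standing round the box stay where they are.

Things in the scene. Friction and masses are not known exactly. Their poses are not given: they have to be found in the camera images.
- sample_box: White sample box with a blue lid, fixed to the worktop: 150 mm (x) by 220 mm (y), flat top 60 mm up. Origin at the centre of its underside; z up. On top, along box y: the red safety bar (centre line x = -30 mm) and the steel bolt (x = +30 mm), which slides home along +y. The grey frame round the bar is 18 mm tall; the bridges over the rod at y = -50 and +50 mm are 20.5 mm tall.
- bar_top (a point): Centre of the top face of the red safety bar: 24 mm wide (box x), 100 mm long (box y), flat and level, 94 mm above the worktop when up; it goes straight down. It can be pressed anywhere along its length, and a fingertip may slide along it while pressing.
- safety_bar (a joint): How far the red bar is pressed down, in m: 0 up (its spring returns it), 0.012 fully down at its stop. The spring resists with 1.2 N at the top, 4 N at the bottom. While the bar is up a brass pawl on it blocks the bolt; pressed 0.0045 or deeper the bolt is free. With the bolt home the pawl rises behind it and locks it.
- tab_top (a point): Centre of the top of the yellow tab that moves the bolt: a plate 28 mm wide (box x), 8 mm thick (box y), its faces looking along box y, reaching from 74 to 102 mm above the worktop; the rod under it reaches 78 mm, its foot 79.5 mm. Tab and bar are 60 mm apart between centre lines (box x), with a free gap of 34 mm. At the start the tab is at box y = -3 mm.
- bolt (a joint): How far the bolt has slid toward the keeper (box +y), in m: 0 drawn back, 0.040 fully home against its stop. It stays where it is left; sliding it takes about 2 N. The pawl can rise behind it from 0.0375 on.
- keeper (a point): Centre of the steel keeper bridge on the white end of the box, into which the tip of the rod goes; 82 mm from the box's centre along its +y.
- vial_1_mid (a point): Brown glass vial with white cap, 23 mm diameter, 46 mm tall, standing loose on the worktop near the box, to be left alone. The point is its centre, half-way up.
- vial_3_mid (a point): Clear vial with white cap and pink contents, 23 mm diameter, 46 mm tall, standing loose on the worktop near the box, to be left alone. The point is its centre, half-way up.
- cup_mid (a point): White plastic sample cup, open at the top, 35 mm diameter, 36 mm tall, standing loose on the worktop near the box, to be left alone. The point is its centre, half-way up.
- diluent_mid (a point): Small white squeeze bottle with white cap, 35 mm diameter, 66 mm tall, standing loose on the worktop near the box, to be left alone. The point is its centre, half-way up.

How it is judged:
On the way, in this order (a step that is already met when the one before it is completed fails the run):
1. the bolt is under way, pushed by the fingers, with the red bar held down by the fingers (value of joint bolt between 0.008 and 0.034 m and value of joint safety_bar above 0.0052 m and contact force between the fingers and safety_bar above 0.3 N and contact force between the fingers and bolt above 0.1 N), for 0.04 s.
2. the bolt is home while the fingers still hold the red bar down (value of joint bolt above 0.0375 m and value of joint safety_bar above 0.0045 m and contact force between the fingers and safety_bar above 0.3 N), for 0.04 s.
At the end, for the whole second after the job is handed in: The bolt is at least 36.5 mm along its 40 mm travel, the red bar has sprung back up to within 1.5 mm, and the vials, cup and bottle are within 20 mm of where they stood (value of joint bolt above 0.0365 m and value of joint safety_bar below 0.0015 m and distance of each of vial_1_mid, vial_3_mid, cup_mid, diluent_mid from where it was at the start of the episode below 0.02 m); the robot touches nothing.
It fails at once if the red bar is let up while the bolt is part-way (value of joint bolt between 0.006 and 0.034 m and value of joint safety_bar below 0.005 m).
It fails at once if the small brown vial is lifted or shifted by more than 20 mm (distance of vial_1_mid from where it was at the start of the episode above 0.02 m).
It fails at once if the small clear vial is lifted or shifted by more than 20 mm (distance of vial_3_mid from where it was at the start of the episode above 0.02 m).
It fails at once if the white sample cup is lifted or shifted by more than 20 mm (distance of cup_mid from where it was at the start of the episode above 0.02 m).
It fails at once if the small white bottle is lifted or shifted by more than 20 mm (distance of diluent_mid from where it was at the start of the episode above 0.02 m).
It also fails if it takes over 32 s, if anything falls off the work surface, if the arm or the gripper's body presses on something with over 40 N, if the wrist force passes 120 N, or if a joint passes its speed limit or range.

### The arm

A 7-joint arm with a two-finger parallel gripper is mounted at the origin on a cart in front of the work surface, level with it; the furniture and walls round the work are solid. World frame = base frame: x ahead of the robot, y to its left, z up, the work surface at z = 0. Lengths are in m, angles in rad, forces in N, time in s.
With the tool pointing down it reaches from about 0.4 to 0.85 m from the base axis. Payload 4.5 kg.
Tool frame: the origin (TCP) lies midway between the tips of the shut fingers; the grasp point (between the pads) lies 19 mm behind it; z points along the fingers, y is the line along which they close (so a half turn about z gives the same grasp; the last joint's range is limited). The gripper opens to 88 mm and grips with 3 to 60 N. Pads are 18 mm wide; open, the fingers measure 123 mm over their backs; the gripper's body (75 mm by 187 mm) begins 45 mm behind the grasp point.
Start: joints at [1.228, 0.689, -0.195, 1.565, 0.157, 0.902, -0.215], TCP at [0.23, -0.581, 0.239] pointing down, gripper open.
Joint ranges: [-3.01, 3.01], [-0.46, 2.08], [-1.47, 1.51], [0.13, 2.56], [-1, 4.14], [0.04, 2.09], [-2.66, 2.66]. Speed limits (rad/s): [2.57, 2.57, 3.14, 3.14, 3.14, 3.14, 3.14].

### API

Orientations are given as a unit quaternion [x, y, z, w].
In Python, from plant import r gives the robot as it stands.
- The arm moves only by the tool carry_out, never from a script. Its argument "plan" is a list of rows, each an object with "rot": the turn, a rotation vector about the tool's x, y, z in rad, a list of three; "xyz": the shift along the tool's x, y, z in m, a list of three; "grip": the closure in counts, from 0 (fully open) to 255 (shut). In form: [{"rot": [wx, wy, wz], "xyz": [dx, dy, dz], "grip": grip}, ...]. A call has 1 to 8 rows; each row is the pose to reach, as a shift and turn from the pose commanded when the call began, along the tool's axes at that moment; what a row does not reach only later rows make up. A row lasts 1/12 s, in which the tool goes at most 41.7 mm and 7.16 degrees, less where a joint would pass 70% of its speed; a pose out of reach is approached as far as the arm can. A call with a gripper value outside its range is refused whole. The fingers move at their own pace and stop on an object; "squeeze" is the grip in N (left out, the last holds). Time passes only in rows, so rows that repeat a pose let the fingers close. It gives the time, the measured TCP pose, the force, the opening and the grip force at its end, in the units of the state.
- r.get_state(): the state, without advancing time (a new reading comes with each control period).
- r.snapshot(name): name is "scene" or "top"; returns the picture (400x640x3 uint8, red, green, blue); there is no depth.
- r.camera_params(name): a dict with "fx", "fy", "cx", "cy" (pixels), "distortion" ([k1, k2, p1, p2, k3] as OpenCV has them; the pictures are not rectified), "position" and "attitude" of the camera in the world. Camera axes: x right, y down, z forward; pixel columns grow to the right and rows downward; lengths in m; the calibration is good to about 2 mm. A picture is of the moment at which its call begins. camera_params takes no time and is no camera call.
- r.finish_job(): hands the job in; it is judged then, once.
The state is a dict: "clock": time; "q": joint angles; "qd": joint speeds; "joint_torque": joint torques, N m; "tool_pos": TCP position; "eef_rot": TCP orientation; "contact_force": force on the tool from outside, world axes, zero at the start; "moment": the same for the moment, N m; "opening": opening from 0.0 (shut) to 1.0 (fully open); "finger_force": force on a finger pad.
Only numpy, scipy, OpenCV 4.12 (cv2) and the standard library are available. Lean on these libraries where they do the work, as an engineer would, in place of code of your own. Each camera call takes 0.05 s, during which the arm holds its last target. There are 200 camera calls.

## Working session

There is one attempt and no reset: what is moved stays moved. The work goes in short steps, Python scripts to look and compute and a tool call to move; the robot and the scene stay as the last step left them, time stands still between calls to the robot, and variables do not carry over. Pictures are saved under pics/ and viewed, at most 10 in all, crops included, and the job is handed in when it is done.

Besides the shell and the picture viewer there is one more tool, called after "Request:" as name([rows], argument=value, ...), one row to a line, values as JSON. carry_out: Moves the arm, as the interface text tells. Its arguments: {"type":"object","properties":{"plan":{"type":"array"},"squeeze":{"type":"number"}},"required":["plan"]}

```bash
mkdir -p pics; ls; python3 - <<'E'
from plant import r
import cv2
for n in("scene","top"):
    cv2.imwrite(f"pics/{n}0.png",r.snapshot(n)[:,:,::-1]); print(r.camera_params(n))
print(r.get_state())
E
```

```text
pics
{'fx': 434.9369657609901, 'fy': 434.9369657609901, 'cx': 320.6343225845375, 'cy': 203.74262495081678, 'distortion': array([0.01117791, 0.        , 0.        , 0.        , 0.        ]), 'position': array([-0.02380503,  0.72844505,  0.51228828]), 'attitude': array([-0.29999057,  0.79412992, -0.49901363,  0.17420884])}
{'fx': 518.3889413023714, 'fy': 518.3889413023714, 'cx': 319.007837195365, 'cy': 202.09197330719184, 'distortion': array([-0.06815921,  0.        ,  0.        ,  0.        ,  0.        ]), 'position': array([0.44885336, 0.04097688, 1.30298436]), 'attitude': array([-0.70598911,  0.70722518, -0.01602273,  0.03398801])}
{'clock': 0.1, 'q': array([ 1.22781912,  0.68989533, -0.19450654,  1.56623576,  0.15731234,
        0.90249252, -0.21509288]), 'qd': array([ 0.00056038, -0.00166997,  0.00075975, -0.00336872, -0.00052334,
        0.00070502,  0.00067682]), 'joint_torque': array([-2.89890522e-03, -5.28493631e+01, -1.27116110e+00, -1.53834325e+01,
       -5.25030855e-02,  2.06343684e-03,  6.20017590e-05]), 'tool_pos': array([ 0.22969602, -0.580655  ,  0.23799401]), 'eef_rot': array([ 9.82299455e-01,  1.87315532e-01, -2.20432354e-04, -7.89775705e-04]), 'contact_force': array([ 0.11515302, -0.28208605, -0.31678299]), 'moment': array([0.00405947, 0.03346142, 0.01207864]), 'finger_force': 0.0, 'opening': 1.006232224376071}
```

View pics/scene0.png

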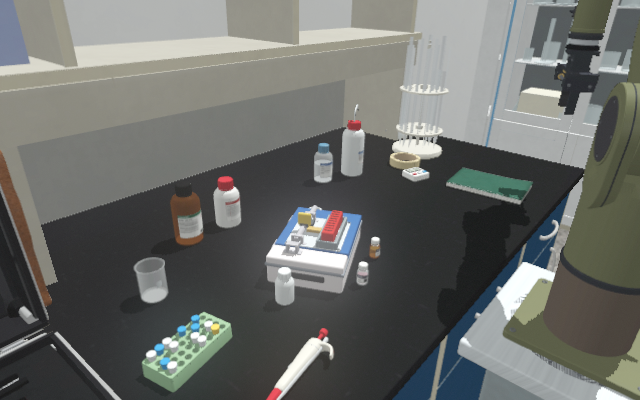

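View pics/top0.png

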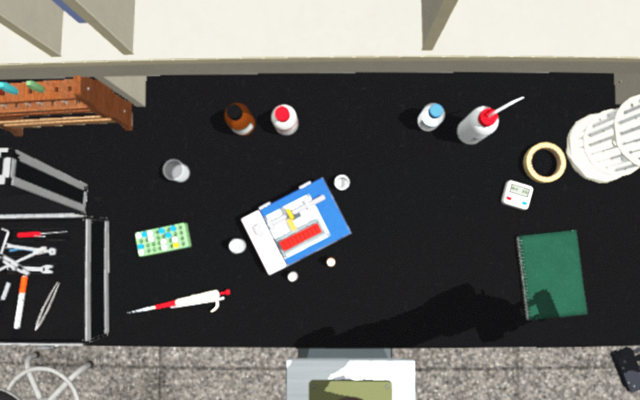

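The scene view shows the box at about (318,245), with a vial pair on its right, a bottle at (285,287) in front and the keeper end facing left/front. In the top view the box is centred near (297,227), red bar (302,238), yellow tab (291,217), white keeper end on the left. So box +y points roughly to world +y. Measuring next.

```bash
cat > h.py <<'E'
import numpy as np, cv2
from scipy.spatial.transform import Rotation as R
from plant import r
def ray(n,px):
    c=r.camera_params(n); K=np.array([[c['fx'],0,c['cx']],[0,c['fy'],c['cy']],[0,0,1]])
    u=cv2.undistortPoints(np.array(px,float).reshape(-1,1,2),K,c['distortion']).reshape(-1,2)
    return c['position'],R.from_quat(c['attitude']).apply(np.c_[u,np.ones(len(u))])
def onplane(n,px,z):
    p,d=ray(n,px); return p+d*((z-p[2])/d[:,2])[:,None]
def mask(img,lo,hi,box):
    m=cv2.inRange(cv2.cvtColor(img,cv2.COLOR_RGB2HSV),lo,hi); k=np.zeros_like(m); x0,y0,x1,y1=box; k[y0:y1,x0:x1]=m[y0:y1,x0:x1]
    return k
def biggest(m):
    return max(cv2.findContours(m,cv2.RETR_EXTERNAL,cv2.CHAIN_APPROX_NONE)[0],key=cv2.contourArea)
E
python3 - <<'E'
from h import *
B={'top':(235,175,360,280),'scene':(260,200,370,290)}
for n in B:
    im=r.snapshot(n)
    for nm,lo,hi,z in(('red',(0,150,100),(8,255,255),.094),('yel',(20,110,120),(33,255,255),.102),('blue',(100,120,80),(125,255,255),.06)):
        c=biggest(mask(im,lo,hi,B[n])); W=onplane(n,c.reshape(-1,2),z)
        b=cv2.minAreaRect((W[:,:2]*1000).astype(np.float32)); print(n,nm,cv2.boundingRect(c),[np.round(v,1) for v in b]); print(np.round(cv2.boxPoints(b)).tolist())
    x0,y0,x1,y1=B[n]; cv2.imwrite(f'pics/{n}c.png',cv2.resize(im[y0:y1,x0:x1,::-1],None,fx=5,fy=5,interpolation=cv2.INTER_CUBIC))
E
```

```text
top red (280, 224, 41, 26) [array([454. , 116.6]), array([22.9, 98. ]), np.float64(26.5)]
[[422.0, 155.0], [466.0, 68.0], [486.0, 78.0], [442.0, 166.0]]
top yel (286, 209, 10, 21) [array([495.1, 137.6]), array([48.2, 14.2]), np.float64(9.7)]
[[470.0, 141.0], [473.0, 127.0], [520.0, 135.0], [518.0, 149.0]]
top blue (261, 177, 89, 87) [array([493.2, 106.9]), array([152.6, 170.3]), np.float64(27.1)]
[[386.0, 148.0], [464.0, -4.0], [600.0, 66.0], [522.0, 217.0]]
scene red (338, 211, 4, 9) [array([458.8,  89.2]), array([ 3.8, 36.4]), np.float64(31.0)]
[[448.0, 104.0], [467.0, 73.0], [470.0, 75.0], [451.0, 106.0]]
scene yel (299, 213, 12, 8) [array([497.8, 154.9]), array([22.4, 30.1]), np.float64(43.1)]
[[479.0, 158.0], [500.0, 136.0], [516.0, 152.0], [496.0, 174.0]]
scene blue (343, 213, 18, 40) [array([433.5,  77.3]), array([ 36. , 164.4]), np.float64(37.1)]
[[369.0, 132.0], [469.0, 1.0], [497.0, 23.0], [398.0, 154.0]]
```

View pics/topc.png

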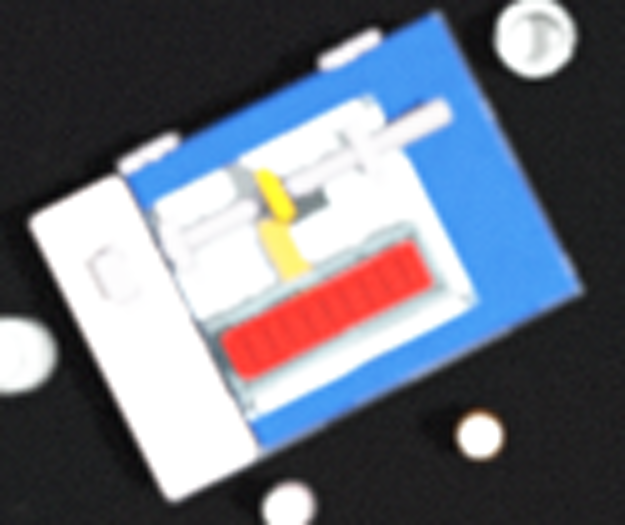

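View pics/scenec.png

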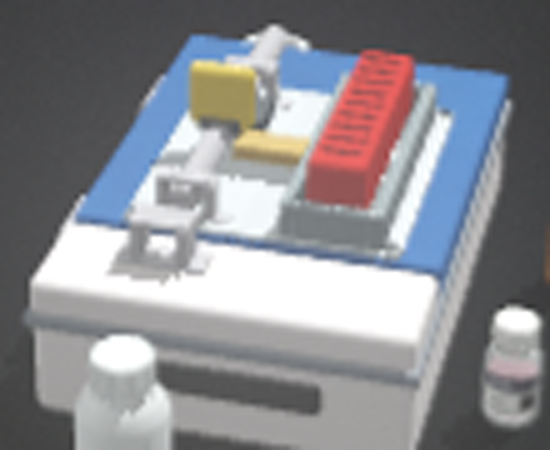

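Request:
carry_out([
  {"rot": [0,0,-0.87],"xyz": [0.243,-0.206,0],"grip": 132},
  {"rot": [0,0,-0.87],"xyz": [0.243,-0.206,0],"grip": 132},
  {"rot": [0,0,-0.87],"xyz": [0.243,-0.206,0],"grip": 132},
  {"rot": [0,0,-0.87],"xyz": [0.243,-0.206,0],"grip": 132},
  {"rot": [0,0,-0.87],"xyz": [0.243,-0.206,0],"grip": 132},
  {"rot": [0,0,-0.87],"xyz": [0.243,-0.206,0],"grip": 132},
  {"rot": [0,0,-0.87],"xyz": [0.243,-0.206,0],"grip": 132},
  {"rot": [0,0,-0.87],"xyz": [0.243,-0.206,0],"grip": 132},
])

```text
clock: 0.87
tool_pos: [0.3819, -0.2961, 0.239]
eef_rot: [0.809, 0.588, 0.001, -0.0]
contact_force: [0.7, -0.5, -0.3]
opening: 0.486
finger_force: 0.0
```

```bash
cat >> h.py <<'E'
O=np.array([.4808,.1301]); BX=np.array([.893,.451]); BY=np.array([-.451,.893])
def status(target=None):
    s=r.get_state(); Q=R.from_quat(s['eef_rot']); p=s['tool_pos']; M=Q.as_matrix()
    print('t',round(s['clock'],2),'p',np.round(p,4),'q',np.round(s['q'],2),'F',np.round(s['contact_force'],2),'open',round(s['opening'],3))
    d=p[:2]-O; yaw=np.degrees(np.arctan2(M[1,1],M[0,1])); print('box xy mm',np.round([d@BX*1e3,d@BY*1e3],1),'tooly yaw',round(yaw,2),'tilt',np.round(M[:2,2],4))
    if target is not None:
        w=np.r_[O+BX*target[0]+BY*target[1],target[2]]
        a=np.radians(26.8); G=np.array([[np.sin(a),np.cos(a),0],[-np.cos(a),np.sin(a),0],[0,0,-1]]).T
        G=np.c_[[np.sin(a),-np.cos(a),0],[np.cos(a),np.sin(a),0],[0,0,-1]]
        print('xyz',np.round(M.T@(w-p),4),'rot',np.round((Q.inv()*R.from_matrix(G)).as_rotvec(),4))
E
python3 - <<'E'
from h import *
print(onplane('top',[[290,214]],.1)); status((0,-.021,.16))
E
```

```text
[[0.50653887 0.13908665 0.1       ]]
t 0.87 p [ 0.3819 -0.2961  0.239 ] q [ 0.85  0.53 -0.43  1.97  0.33  0.71 -0.1 ] F [ 0.73 -0.55 -0.26] open 0.486
box xy mm [-280.5 -336. ] tooly yaw -18.02 tilt [0.0013 0.0018]Traceback (most recent call last):
  File "<stdin>", line 2, in <module>
  File "h.py", line 24, in status
    print('xyz',np.round(M.T@(w-p),4),'rot',np.round((Q.inv()*R.from_matrix(G)).as_rotvec(),4))
                                                              ~~~~~~~~~~~~~^^^
  File "scipy/spatial/transform/_rotation.pyx", line 1143, in scipy.spatial.transform._rotation.Rotation.from_matrix
ValueError: Non-positive determinant (left-handed or null coordinate frame) in rotation matrix 0: [[ 0.45087754  0.89258582  0.        ]
 [-0.89258582  0.45087754  0.        ]
 [ 0.          0.         -1.        ]].
```

```bash
sed -i '/G=np.array/d; s/G=np.c_.*/G=np.c_[[-np.sin(a),np.cos(a),0],[np.cos(a),np.sin(a),0],[0,0,-1]]/' h.py
python3 - <<'E'
from h import *
status((0,-.021,.16))
E
```

```text
t 0.87 p [ 0.3819 -0.2961  0.239 ] q [ 0.85  0.53 -0.43  1.97  0.33  0.71 -0.1 ] F [ 0.73 -0.55 -0.26] open 0.486
box xy mm [-280.5 -336. ] tooly yaw -18.02 tilt [0.0013 0.0018]Traceback (most recent call last):
  File "<stdin>", line 2, in <module>
  File "h.py", line 22, in status
    G=np.c_[[-np.sin(a),np.cos(a),0],[np.cos(a),np.sin(a),0],[0,0,-1]]
                     ^
NameError: name 'a' is not defined
```

```bash
sed -i 's/        G=np.c_/        a=np.radians(26.8); G=np.c_/' h.py
python3 - <<'E'
from h import *
status((0,-.021,.16))
E
```

```text
t 0.87 p [ 0.3819 -0.2961  0.239 ] q [ 0.85  0.53 -0.43  1.97  0.33  0.71 -0.1 ] F [ 0.73 -0.55 -0.26] open 0.486
box xy mm [-280.5 -336. ] tooly yaw -18.02 tilt [0.0013 0.0018]
xyz [ 0.4208 -0.0231  0.0798] rot [ 0.0015 -0.0017 -0.7823]
```

Request:
carry_out([
  {"rot": [0,0,-0.782],"xyz": [0.42,-0.023,0.05],"grip": 132},
  {"rot": [0,0,-0.782],"xyz": [0.42,-0.023,0.05],"grip": 132},
  {"rot": [0,0,-0.782],"xyz": [0.42,-0.023,0.05],"grip": 132},
  {"rot": [0,0,-0.782],"xyz": [0.42,-0.023,0.05],"grip": 132},
  {"rot": [0,0,-0.782],"xyz": [0.42,-0.023,0.05],"grip": 132},
  {"rot": [0,0,-0.782],"xyz": [0.42,-0.023,0.05],"grip": 132},
  {"rot": [0,0,-0.782],"xyz": [0.42,-0.023,0.05],"grip": 132},
  {"rot": [0,0,-0.782],"xyz": [0.42,-0.023,0.05],"grip": 132},
])

```text
clock: 1.53
tool_pos: [0.4684, 0.0206, 0.199]
eef_rot: [0.528, 0.849, -0.0, -0.0]
contact_force: [-0.0, 0.0, 0.5]
opening: 0.479
finger_force: 0.0
```

```bash
python3 - <<'E'
from h import *
status((0,-.021,.125))
E
```

```text
t 1.53 p [0.4684 0.0206 0.199 ] q [ 0.22  0.6  -0.56  2.05  0.53  0.63 -0.25] F [-0.01  0.04  0.48] open 0.479
box xy mm [-60.5 -92.1] tooly yaw 26.31 tilt [-0.0002 -0.    ]
xyz [0.0716 0.0599 0.074 ] rot [-0.0002 -0.0001 -0.0085]
```

Request:
carry_out([
  {"rot": [0,0,-0.008],"xyz": [0.071,0.06,0.02],"grip": 132},
  {"rot": [0,0,-0.008],"xyz": [0.071,0.06,0.03],"grip": 132},
  {"rot": [0,0,-0.008],"xyz": [0.071,0.06,0.06],"grip": 132},
  {"rot": [0,0,-0.008],"xyz": [0.071,0.06,0.074],"grip": 132},
  {"rot": [0,0,-0.008],"xyz": [0.071,0.06,0.074],"grip": 132},
  {"rot": [0,0,-0.008],"xyz": [0.071,0.06,0.074],"grip": 132},
])

```text
clock: 2.03
tool_pos: [0.49, 0.1087, 0.1249]
eef_rot: [0.525, 0.851, -0.001, -0.0]
contact_force: [-0.0, 0.4, 0.3]
opening: 0.486
finger_force: 0.0
```

```bash
python3 - <<'E'
from h import *
status((0,-.021,.1))
for n,b in(('top',(235,175,360,280)),('scene',(250,150,380,290))):
    x0,y0,x1,y1=b; cv2.imwrite(f'pics/{n}1.png',cv2.resize(r.snapshot(n)[y0:y1,x0:x1,::-1],None,fx=4,fy=4,interpolation=cv2.INTER_CUBIC))
E
```

```text
t 2.03 p [0.49   0.1087 0.1249] q [-0.04  0.75 -0.44  2.02  0.63  0.51 -0.48] F [-0.    0.4   0.32] open 0.486
box xy mm [ -1.4 -23.3] tooly yaw 26.72 tilt [-0.0019 -0.0013]
xyz [0.0023 0.0015 0.0249] rot [-0.0023  0.0003 -0.0015]
```

View pics/scene1.png

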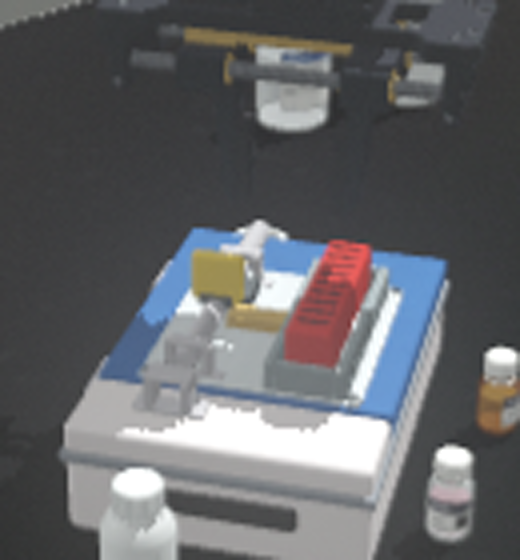

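The tab, bar and vials are undisturbed, and the gripper carriage is visible at the top of the crop. The dark fingers don't stand out against the black table, so I'll brighten the image and mark the projected fingertip points.

```bash
cat >> h.py <<'E'
def proj(n,P):
    c=r.camera_params(n); K=np.array([[c['fx'],0,c['cx']],[0,c['fy'],c['cy']],[0,0,1]]); A=R.from_quat(c['attitude']).inv()
    return cv2.projectPoints(np.array(P,float),A.as_rotvec(),A.apply(-c['position']),K,c['distortion'])[0].reshape(-1,2)
E
python3 - <<'E'
from h import *
s=r.get_state(); Q=R.from_quat(s['eef_rot'])
P=[s['tool_pos']+Q.apply([0,y,0]) for y in(-.039,-.0215,.0215,.039)]
x0,y0=250,120; im=r.snapshot('scene')[y0:y0+140,x0:x0+150,::-1]
im=cv2.resize((255*(im/255.)**.4).astype(np.uint8),None,fx=4,fy=4,interpolation=cv2.INTER_CUBIC)
for p in proj('scene',P): cv2.circle(im,tuple(int(v) for v in (p-[x0,y0])*4),3,(0,255,0),1)
cv2.imwrite('pics/s2.png',im)
E
```

```text
(no output)
```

View pics/s2.png

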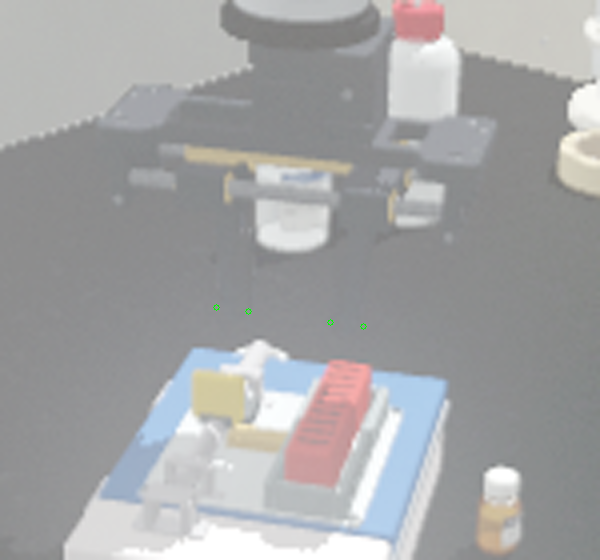

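Brightened, the faint fingers line up with the projected tips (about (217–250, 310) and (330–365, 325)): one finger over the rod behind the tab, the other over the bar. Descending.

Request:
carry_out([
  {"rot": [0,0,0],"xyz": [0.002,0.0015,0.01],"grip": 132},
  {"rot": [0,0,0],"xyz": [0.002,0.0015,0.02],"grip": 132},
  {"rot": [0,0,0],"xyz": [0.002,0.0015,0.03],"grip": 132},
  {"rot": [0,0,0],"xyz": [0.002,0.0015,0.036],"grip": 132},
  {"rot": [0,0,0],"xyz": [0.002,0.0015,0.04],"grip": 132},
  {"rot": [0,0,0],"xyz": [0.002,0.0015,0.04],"grip": 132},
  {"rot": [0,0,0],"xyz": [0.002,0.0015,0.04],"grip": 132},
])

```text
clock: 2.77
tool_pos: [0.4911, 0.1113, 0.0854]
eef_rot: [0.525, 0.851, -0.0, 0.0]
contact_force: [0.7, -0.8, 2.4]
opening: 0.487
finger_force: 1.5
```

```bash
python3 - <<'E'
from h import *
status((0,-.021,.083))
E
```

```text
t 2.77 p [0.4911 0.1113 0.0854] q [-0.1   0.81 -0.36  2.04  0.7   0.41 -0.54] F [ 0.75 -0.76  2.41] open 0.487
box xy mm [  0.7 -21.4] tooly yaw 26.7 tilt [ 0.     -0.0006]
xyz [ 0.0004 -0.0007  0.0024] rot [-0.0003  0.0005 -0.0018]
```

Request:
carry_out([
  {"rot": [0,0,0],"xyz": [0,-0.0005,0.0015],"grip": 132},
  {"rot": [0,0,0],"xyz": [0,-0.0005,0.0022],"grip": 132},
  {"rot": [0,0,0],"xyz": [0,-0.0005,0.0022],"grip": 132},
])

```text
clock: 3.02
tool_pos: [0.4911, 0.1113, 0.0834]
eef_rot: [0.525, 0.851, 0.0, 0.0]
contact_force: [1.6, 0.0, 3.0]
opening: 0.484
finger_force: 1.7
```

```bash
python3 - <<'E'
from h import *
status((0,.025,.083))
x0,y0=250,170; im=r.snapshot('scene')[y0:y0+110,x0:x0+130,::-1]
im=cv2.resize((255*(im/255.)**.5).astype(np.uint8),None,fx=5,fy=5,interpolation=cv2.INTER_CUBIC)
cv2.imwrite('pics/s3.png',im)
E
```

```text
t 3.02 p [0.4911 0.1113 0.0834] q [-0.1   0.81 -0.36  2.05  0.71  0.4  -0.55] F [1.59 0.03 3.01] open 0.484
box xy mm [  0.7 -21.4] tooly yaw 26.69 tilt [0.0011 0.0001]
xyz [ 0.0464 -0.0008  0.0004] rot [ 0.001   0.0004 -0.0019]
```

View pics/s3.png

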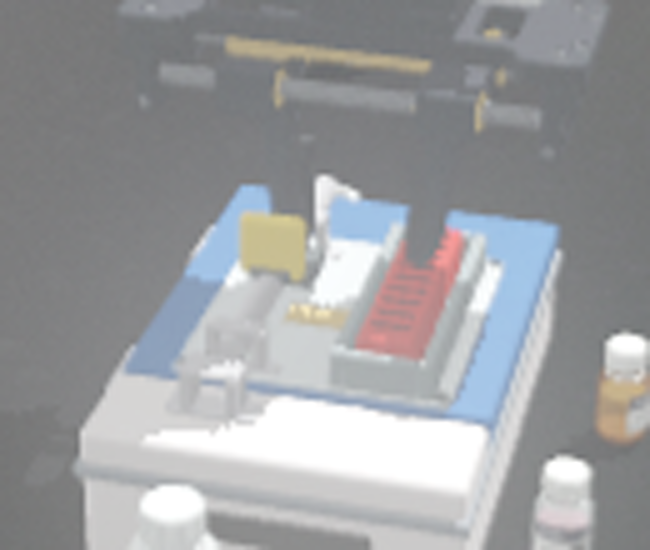

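The bar is pressed down (its top sits near the frame), with one finger on it at about (425,240) and the other behind the yellow tab at about (290,210). Pushing along box +y.

Request:
carry_out([
  {"rot": [0,0,0],"xyz": [0.004,0,0.0005],"grip": 132},
  {"rot": [0,0,0],"xyz": [0.008,0,0.0005],"grip": 132},
  {"rot": [0,0,0],"xyz": [0.012,0,0.0005],"grip": 132},
  {"rot": [0,0,0],"xyz": [0.016,0,0.0005],"grip": 132},
  {"rot": [0,0,0],"xyz": [0.02,0,0.0005],"grip": 132},
  {"rot": [0,0,0],"xyz": [0.024,0,0.0005],"grip": 132},
  {"rot": [0,0,0],"xyz": [0.024,0,0.0005],"grip": 132},
])

```text
clock: 3.65
tool_pos: [0.479, 0.1339, 0.0827]
eef_rot: [0.524, 0.852, 0.0, -0.0]
contact_force: [-0.1, -2.6, 3.8]
opening: 0.482
finger_force: 1.8
```

```bash
python3 - <<'E'
from h import *
status((0,.025,.083))
E
```

```text
t 3.65 p [0.479  0.1339 0.0827] q [-0.16  0.81 -0.34  2.06  0.7   0.38 -0.59] F [-0.14 -2.59  3.76] open 0.482
box xy mm [0.1 4.2] tooly yaw 26.79 tilt [-0.0007  0.0004]
xyz [ 0.0209 -0.0001 -0.0003] rot [-0.0004 -0.0007 -0.0001]
```

Request:
carry_out([
  {"rot": [0,0,0],"xyz": [0.004,0,0],"grip": 132},
  {"rot": [0,0,0],"xyz": [0.008,0,0],"grip": 132},
  {"rot": [0,0,0],"xyz": [0.012,0,0],"grip": 132},
  {"rot": [0,0,0],"xyz": [0.016,0,0],"grip": 132},
  {"rot": [0,0,0],"xyz": [0.019,0,0],"grip": 132},
  {"rot": [0,0,0],"xyz": [0.021,0,0],"grip": 132},
  {"rot": [0,0,0],"xyz": [0.021,0,0],"grip": 132},
])

```text
clock: 4.23
tool_pos: [0.4702, 0.1511, 0.0826]
eef_rot: [0.525, 0.851, -0.001, 0.0]
contact_force: [1.1, -4.4, 5.3]
opening: 0.484
finger_force: 3.6
```

```bash
python3 - <<'E'
from h import *
status((0,.025,.083))
E
```

```text
t 4.23 p [0.4702 0.1511 0.0826] q [-0.21  0.81 -0.33  2.07  0.7   0.37 -0.63] F [ 1.1  -4.38  5.31] open 0.484
box xy mm [ 0.  23.6] tooly yaw 26.67 tilt [-0.0003 -0.0013]
xyz [ 0.0015 -0.     -0.0004] rot [-0.0009  0.0011 -0.0023]
```

Near the expected stop, and the force is rising. I'll push a little more until it clearly stalls.

Request:
carry_out([
  {"rot": [0,0,0],"xyz": [0.002,0,0],"grip": 132},
  {"rot": [0,0,0],"xyz": [0.003,0,0],"grip": 132},
  {"rot": [0,0,0],"xyz": [0.004,0,0],"grip": 132},
  {"rot": [0,0,0],"xyz": [0.004,0,0],"grip": 132},
])

```text
clock: 4.57
tool_pos: [0.47, 0.1513, 0.0827]
eef_rot: [0.527, 0.85, -0.002, 0.002]
contact_force: [5.3, -10.0, 5.6]
opening: 0.482
finger_force: 6.6
```

```bash
python3 - <<'E'
from h import *
status((0,.025,.083))
x0,y0=250,170; im=r.snapshot('scene')[y0:y0+110,x0:x0+130,::-1]
im=cv2.resize((255*(im/255.)**.5).astype(np.uint8),None,fx=5,fy=5,interpolation=cv2.INTER_CUBIC)
cv2.imwrite('pics/s4.png',im)
E
```

```text
t 4.57 p [0.47   0.1513 0.0827] q [-0.21  0.81 -0.32  2.07  0.7   0.37 -0.64] F [  5.28 -10.04   5.58] open 0.482
box xy mm [-0.1 23.8] tooly yaw 26.42 tilt [ 0.0012 -0.0059]
xyz [ 0.0012  0.     -0.0003] rot [-0.0015  0.0058 -0.0067]
```

View pics/s4.png

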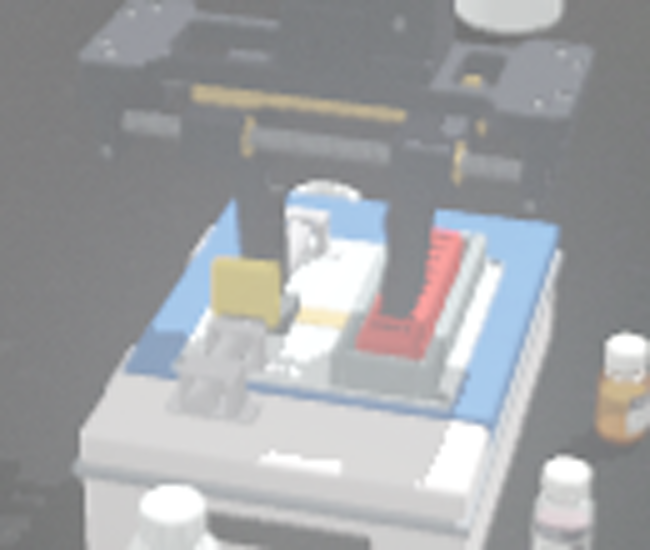

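Stalled at 11 N with the tab up against the keeper-side bridge, so the bolt is home. Now ease back along the bar, still pressing, then lift clear.

Request:
carry_out([
  {"rot": [0,0,0],"xyz": [-0.004,0,0],"grip": 132},
  {"rot": [0,0,0],"xyz": [-0.009,0,0],"grip": 132},
  {"rot": [0,0,0],"xyz": [-0.009,0,0],"grip": 132},
  {"rot": [0,0,0],"xyz": [-0.009,0,-0.01],"grip": 132},
  {"rot": [0,0,0],"xyz": [-0.009,0,-0.03],"grip": 132},
  {"rot": [0,0,0],"xyz": [-0.009,0,-0.06],"grip": 132},
  {"rot": [0,0,0],"xyz": [-0.009,0,-0.09],"grip": 132},
  {"rot": [0,0,0],"xyz": [-0.009,0,-0.12],"grip": 132},
])

```text
clock: 5.28
tool_pos: [0.4719, 0.148, 0.2035]
eef_rot: [0.524, 0.852, 0.0, -0.001]
contact_force: [0.8, -0.1, -0.3]
opening: 0.48
finger_force: 0.0
```

Request:
carry_out([
  {"rot": [0,0,0],"xyz": [0,0,0],"grip": 132},
  {"rot": [0,0,0],"xyz": [0,0,0],"grip": 132},
  {"rot": [0,0,0],"xyz": [0,0,0],"grip": 132},
])

```text
clock: 5.53
tool_pos: [0.4722, 0.1472, 0.202]
eef_rot: [0.524, 0.851, -0.0, -0.0]
contact_force: [-0.4, -0.2, -0.3]
opening: 0.483
finger_force: 0.0
```

```bash
python3 - <<'E'
from h import *
status()
x0,y0=250,170; im=r.snapshot('scene')[y0:y0+110,x0:x0+130,::-1]
im=cv2.resize((255*(im/255.)**.6).astype(np.uint8),None,fx=5,fy=5,interpolation=cv2.INTER_CUBIC)
cv2.imwrite('pics/s5.png',im)
E
```

```text
t 5.53 p [0.4722 0.1472 0.202 ] q [-0.05  0.62 -0.55  1.98  0.5   0.68 -0.45] F [-0.35 -0.24 -0.26] open 0.483
box xy mm [-0.  19.1] tooly yaw 26.74 tilt [-0.0008  0.0001]
```

View pics/s5.png

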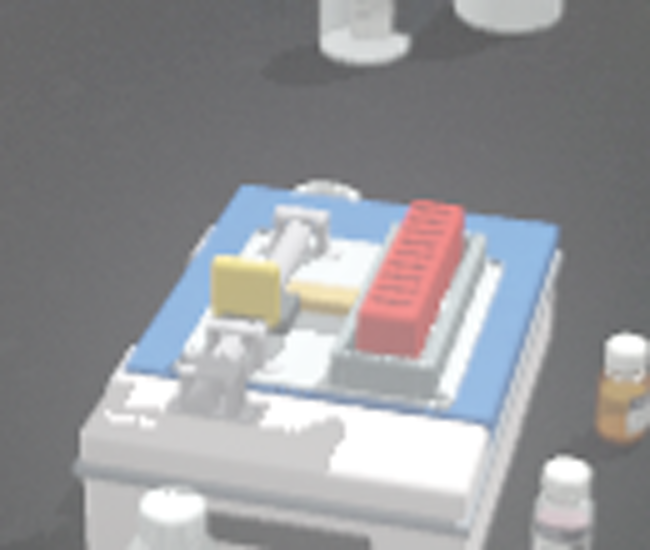

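The bar is fully up, the tab is still home at (247,288) with the pawl risen behind it, and the vials have not moved. Handing in.

```bash
python3 -c "
from plant import r
print(r.finish_job())"
```

```text
the job is handed in; nothing more can be done
None
```

The job is handed in at about 5.5 s: the bolt was pushed to its stop with the red bar held down, the last picture shows the bar back up with the pawl behind the bolt, and the things round the box that it shows look unmoved; no verdict came back.

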